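Shut down the market-stall gas griddle and pull its crumb tray

TASK

Close the griddle down for the day. First turn the gas off: the control knob on the sloping panel must go clockwise to the off mark at the top, but a safety stop catches it on the way, and only there, not before, can it be pressed in and turned on past the stop; let it spring back out at off. Then swing the hinged clamp bar at the griddle's left end up until it stands nearly upright, and slide the crumb tray out from beneath it until the pan is wholly clear of the griddle, leaving the tray flat on the table, the bar up, the knob off and everything else where it was.

Things in the scene. Friction and masses are not known exactly. Their poses are not given: they have to be found in the camera images.
- cooker: Fixed steel table-top gas griddle. Origin on the table under it; x from its front to its back, y to its left seen from the robot, z up. Burner box: x -120..160, y -160..120, z 30..100 mm. In front a sloping panel, 142 mm up the slope x 152 mm wide, centred at (-178, -60, 62) mm. The crumb tray slides on the table under the box, out through its left end face (y = 120 mm) along +y.
- knob_grip (a point): Centre of the grip bar of the black knob amid the panel. z: the turning axis, out of the panel, leaning 26 degrees from vertical to the cooker's -x; x: along the bar, where its white pointer line points. Bar 44 mm long (x), 14 wide, 36 high (18 above and below this point), on a round skirt 48 mm across, 8 thick, its underside 11 mm off the panel. Turns and goes in with the knob.
- knob (a joint): Knob angle, rad, counter-clockwise positive facing the panel; 0 = off end (pointer straight up the slope), 2.6 = full on. Starts at 1.9 to 2.5; friction 0.04 Nm. Turned clockwise a hard safety stop catches it, unmarked, somewhere in 0.75 to 1.35, different each time: feel for it. Pressed in over 7 mm it passes under the stop, which is 0.55 rad wide. Off means below 0.2.
- knob_in (a joint): How far the knob is pressed in along its axis, m: 0 = out, 0.009 = fully in. The spring takes 4 N to start and 8.5 N fully in. Above the stop it goes in only within about 0.2 rad of the stop; pressed farther up it gives under 6 mm, and a tooth then keeps it from turning on to the stop: let it out first. Past the stop it springs out by itself when let go, and is then held at off.
- bar (a joint): Clamp bar angle, rad: 0 = lying across the tray (start), growing as its front end is lifted, up to 1.5 (upright). A stiff hinge keeps it where it is left; about 2 N at the handle lifts it. Nearly upright means above 1.1.
- bar_handle (a point): Middle of the bar's handle: a black upright block 14 mm (along the bar) x 10 mm x 46 mm high on the front end of the aluminium bar; this point lies 26 mm above the bar's top and 178 mm from the hinge along the bar. The bar is 12 x 12 mm, 186 mm long, along the cooker's x, its underside 11 mm above the table. The point turns with the bar.
- bar_hinge (a point): The bar's hinge, at the bar's far (+x) end, 17 mm above the table; its axis is the cooker's y.
- tray_lip (a point): Centre of the crumb tray's upturned pull lip, 19 mm above the table: a plate 60 mm (along x) x 6 mm (along y) x 38 mm high at the tray's outer end; x, y as the cooker's. The loose aluminium tray, 0.2 to 0.35 kg, is 110 mm wide and 185 long; a 4 mm flat flange runs from the lip under the bar to the pan. The lip stands 72 mm outside the bar's centre line.
- tray_pan (a point): Centre of the tray's pan, 137 mm from the lip along the cooker's -y and 15 mm along its +x, 9 mm above the table: 110 x 90 mm with a rim 18 mm high, which the lowered bar catches. Starts at cooker y = 115 mm; wholly clear of the griddle's left end face once beyond y = 168 mm.
- roll_a: Bread roll 68 mm across lying on the griddle plate; a bystander.
- roll_b: Smaller bread roll, 64 mm across, on the griddle plate; a bystander.
- shaker: Glass shaker 38 mm across, 68 mm high, standing in front of the griddle to the left of the panel; a bystander. Origin at its foot.
- scraper: Spatula 240 mm long lying on the table at the front; a bystander.
- mug: White mug 80 mm across, 90 mm high, on the right; a bystander.
- jar: Jar 66 mm across, 110 mm high, on the left; a bystander.

How it is judged:
By the outcome, as a careful person would: the job done as asked, in the order asked, and still so for the second after the job is handed in, with the robot touching nothing.
It also fails if it takes over 72 s, if anything falls off the work surface, if the arm or the gripper's body presses on something with over 40 N, if the wrist force passes 120 N, or if a joint passes its speed limit or range.

ROBOT

A 7-joint arm with a two-finger parallel gripper is mounted at the origin on the work surface. World frame = base frame: x ahead of the robot, y to its left, z up, the work surface at z = 0. Lengths are in m, angles in rad, forces in N, time in s.
With the tool pointing down it reaches from about 0.425 to 1.025 m from the base axis. Payload 3.6 kg.
Tool frame: the origin (TCP) lies at the very end of the fingers, on their centre line; the grasp point (between the pads) lies 19 mm behind it; z points along the fingers, y is the line along which they close (so a half turn about z gives the same grasp; the last joint's range is limited). The gripper opens to 85 mm and grips with 20 to 120 N. Pads are 22 mm wide; open, the fingers measure 114 mm over their backs; the gripper's body (76 mm by 85 mm) begins 54 mm behind the grasp point. The pads swing forward as they close: fully open they stand 13 mm farther back than shut.
Start: joints at [-1.272, 0.591, 0.048, 1.609, -0.033, 0.943, -0.034], TCP at [0.277, 0.67, 0.231] pointing down, gripper open.
Joint ranges: [-2.69, 2.69], [-0.47, 2.24], [-1.27, 1.36], [0.19, 2.51], [-1.53, 4.68], [0.08, 2.07], [-3.09, 3.09]. Speed limits (rad/s): [2.57, 2.57, 3.14, 3.14, 3.14, 3.14, 3.14].

INTERFACE

Orientations are given as a unit quaternion [w, x, y, z].
In Python, from workcell import arm gives the robot as it stands.
- The arm moves only by the shell command python3 -m jog 'ROWS' [OPENING]. ROWS is JSON, one flat list of numbers, 4 for each row, row after row: the shift along the tool's x, y, z as a fraction of full scale, then the turn about the tool's z as a fraction of full scale. A call has exactly 10 rows; each row shifts and turns the commanded pose from where the row before left it, along the tool's axes as they then stand; what a row does not reach is not made up. Full scale, the value 1, is 250 mm for a shift and pi rad for a turn. A row lasts 1/12 s, in which the tool goes at most 41.7 mm and 7.16 degrees, less where a joint would pass 70% of its speed; a pose out of reach is approached as far as the arm can. A call with a number of a shift or a turn outside -1 to 1 is refused whole. A call with a gripper value outside its range is refused whole. OPENING is the closure, from -1 (fully open) to 1 (shut), set as the call begins (- or left out, the last holds). The fingers move at their own pace and stop on an object; the grip force is fixed at half the most. Time passes only in rows, so rows that do not move let the fingers close, or fill a call up. It gives the time, the measured TCP pose, the force, the opening and the grip force at its end, in the units of the state.
- arm.get_obs(): the state, without advancing time (a new reading comes with each control period).
- arm.snapshot(name): name is "side" or "top" or "wrist"; returns (picture, depth): 400x640x3 uint8, blue, green, red; 400x640 float32, m along the optical axis (not along the pixel's ray), 0 where there is no reading.
- arm.camera_info(name): a dict with "K" (3x3 intrinsics, pixels), "world_to_cam" (4x4, takes a point from world to camera coordinates); the wrist camera has in their place "mount" (4x4, takes a point from camera to tool coordinates, whose origin is the TCP and whose axes are the flange's). Camera axes: x right, y down, z forward; pixel columns grow to the right and rows downward; lengths in m; the calibration is good to about 2 mm. A picture is of the moment at which its call begins: read the wrist's pose just before it. camera_info takes no time and is no camera call.
- arm.hand_in(): hands the job in; it is judged then, once.
The state is a dict: "time_s": time; "qpos": joint angles; "dq": joint speeds; "effort": joint torques, N m; "eef_pos": TCP position; "orientation": TCP orientation; "contact_force": force on the tool from outside, world axes, zero at the start; "moment": the same for the moment, N m; "opening": finger opening in m; "finger_force": force on a finger pad.
Only numpy, scipy, OpenCV 4.12 (cv2) and the standard library are available. Lean on these libraries where they do the work, as an engineer would, in place of code of your own. Each camera call takes 0.05 s, during which the arm holds its last target. There are 200 camera calls.

## Working session

There is one attempt and no reset: what is moved stays moved. The work goes in short steps, Python scripts to look and compute and a shell command to move; the robot and the scene stay as the last step left them, time stands still between calls to the robot, and variables do not carry over. Pictures are saved under pics/ and viewed, at most 10 in all, crops included, and the job is handed in when it is done.

```bash
mkdir -p pics; ls; python3 - <<'E'
from workcell import arm
import cv2,numpy as np
o=arm.get_obs();print(o)
for n in("side","top"):
    p,d=arm.snapshot(n);cv2.imwrite(f"pics/{n}0.png",p);np.save(f"pics/{n}0.npy",d);np.save(f"pics/{n}0img.npy",p)
    print(n,arm.camera_info(n))
print(arm.camera_info("wrist"))
E
```

```text
pics
{'time_s': 0.0, 'qpos': array([-1.27250131,  0.59212068,  0.04830231,  1.60986449, -0.03329844,
        0.94270242, -0.03366445]), 'dq': array([-3.48462111e-04, -4.37202034e-05, -1.04285436e-03, -5.30284932e-04,
        1.68002354e-05, -1.73400900e-03, -3.97548148e-05]), 'effort': array([-3.72243239e-04, -5.48680794e+01,  1.54658016e+00, -1.98136067e+01,
        9.45997657e-03,  8.59775202e-03, -7.60988126e-07]), 'eef_pos': array([0.27651199, 0.66927818, 0.23012411]), 'orientation': array([-1.57909571e-04,  1.94591002e-01,  9.80883801e-01, -1.13412514e-03]), 'contact_force': array([0.62199739, 0.35001346, 0.37499539]), 'moment': array([-0.0283987 ,  0.04408972,  0.03537408]), 'finger_force': 0.0, 'opening': 0.08540909996015406}
side {'K': array([[514.33857375,   0.        , 312.39483828],
       [  0.        , 514.33857375, 200.99401738],
       [  0.        ,   0.        ,   1.        ]]), 'world_to_cam': array([[ 0.9863546 , -0.1639915 , -0.0145391 , -0.59739039],
       [-0.09106449, -0.46987955, -0.87802077,  0.13454196],
       [ 0.13715632,  0.86736382, -0.47840166,  1.508
[... 309 characters left out ...]
5],
       [-0.99444131,  0.01605885, -0.1040605 ,  0.57996228],
       [ 0.10425962,  0.01210222, -0.99447648,  1.29777852],
       [ 0.        ,  0.        ,  0.        ,  1.        ]])}
{'K': array([[287.46899522,   0.        , 316.64766391],
       [  0.        , 287.46899522, 201.10165512],
       [  0.        ,   0.        ,   1.        ]]), 'mount': array([[ 1.58285717e-04, -9.55760721e-01, -2.94145235e-01,
         7.48989396e-02],
       [ 9.99999986e-01,  1.66458223e-04, -2.74869880e-06,
         1.67246444e-04],
       [ 5.15899915e-05, -2.94145230e-01,  9.55760734e-01,
        -1.44021614e-01],
       [ 0.00000000e+00,  0.00000000e+00,  0.00000000e+00,
         1.00000000e+00]])}
```

View pics/top0.png

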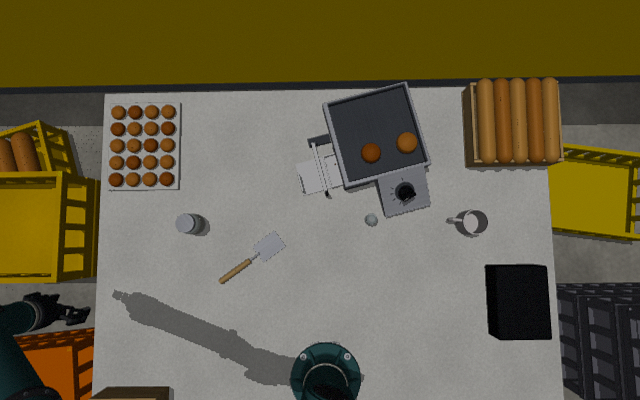

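View pics/side0.png

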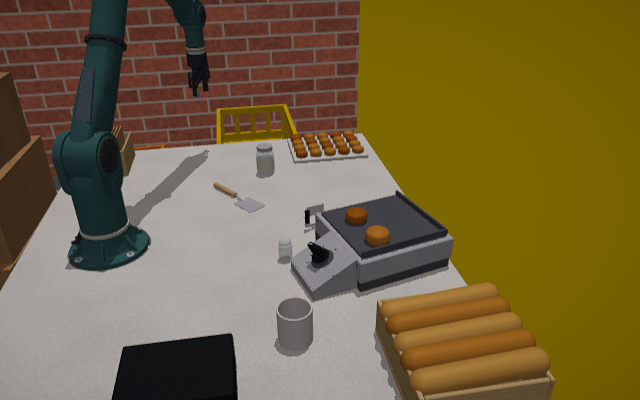

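The top view shows the griddle top with corners near (325,105), (407,83), (430,165) and (345,190). The knob is at (405,191), the shaker at (371,220) and the bar handle at (327,193), with the tray lip around (303,180). The side view shows the knob at (320,252) and the handle at (308,216).

```bash
python3 - <<'E'
import cv2
t=cv2.imread("pics/top0.png");cv2.imwrite("pics/c1.png",cv2.resize(t[75:225,285:445],None,fx=5,fy=4,interpolation=cv2.INTER_CUBIC) if 0 else cv2.resize(t[75:225,285:445],None,fx=4,fy=4,interpolation=cv2.INTER_CUBIC))
s=cv2.imread("pics/side0.png");cv2.imwrite("pics/c2.png",cv2.resize(s[180:320,270:460],None,fx=4,fy=4,interpolation=cv2.INTER_CUBIC))
E
```

```text
(no output)
```

View pics/c1.png

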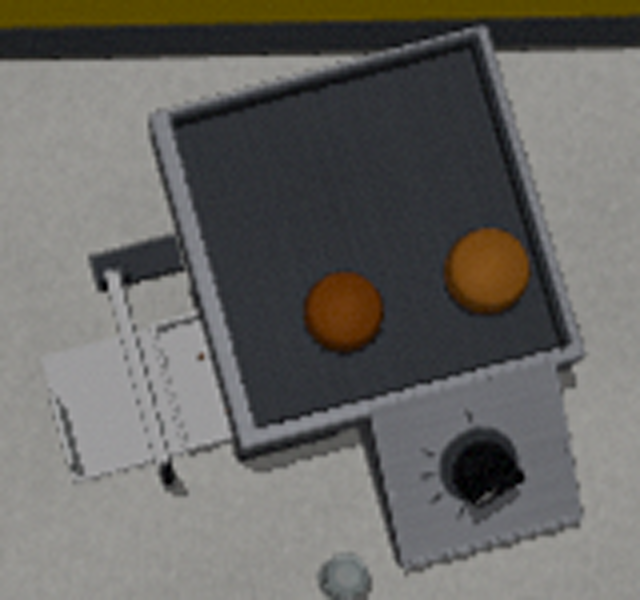

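View pics/c2.png

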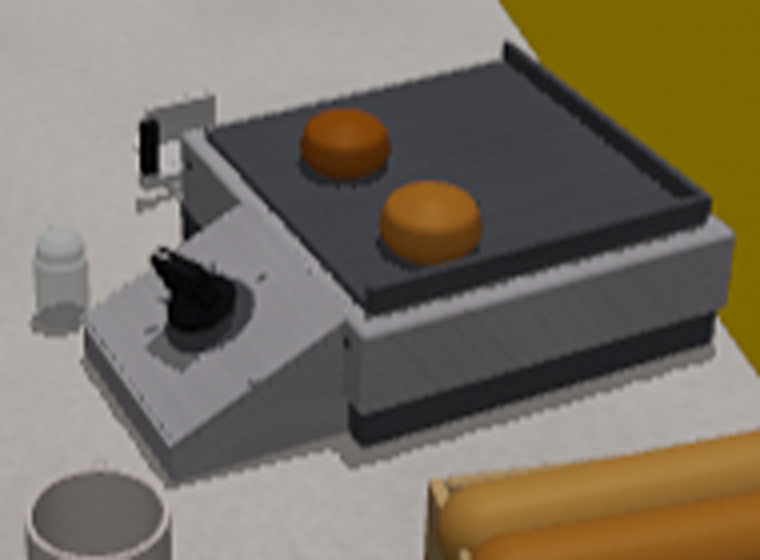

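The top crop shows the box rim's front-left corner at (243,445), back-left at (158,112) and front-right at (578,352). The panel's lower corners are (405,570) and (580,520), the knob is at (487,470) with its pointer end towards (520,478) or (480,500), and the handle is at (167,472). The side crop has the panel corners at (85,325) and (172,445), the handle centre at (149,147), and the raised pointer end of the knob bar at (160,255).

```bash
cat > h.py <<'E'
import numpy as np, cv2
from workcell import arm
from scipy.spatial.transform import Rotation as R
from scipy.optimize import least_squares
def proj(n,P,pose=None):
    P=np.atleast_2d(P); i=arm.camera_info(n)
    if n!="wrist": T=i["world_to_cam"]
    else:
        p,q=pose; W=np.eye(4);W[:3,:3]=R.from_quat(np.r_[q[1:],q[0]]).as_matrix();W[:3,3]=p
        T=np.linalg.inv(W@i["mount"])
    c=P@T[:3,:3].T+T[:3,3]; u=c@i["K"].T; return u[:,:2]/u[:,2:]
def tri(obs):  # [(name,uv,pose)]
    f=lambda X:np.concatenate([proj(n,X,p)[0]-uv for n,uv,p in obs])
    s=least_squares(f,[.7,0,.05]);return s.x,s.fun
def c2w(s,P):
    a=s[2];P=np.atleast_2d(P)
    return P@np.array([[np.cos(a),np.sin(a),0],[-np.sin(a),np.cos(a),0],[0,0,1]])+[s[0],s[1],0]
E
python3 - <<'E'
from h import *
t=lambda x,y:((x+.5)/4-.5+285,(y+.5)/4-.5+75); s=lambda x,y:((x+.5)/4-.5+270,(y+.5)/4-.5+180)
L=[("top",t(243,447),(-.12,.12,.1)),("top",t(155,113),(.16,.12,.1)),("top",t(580,352),(-.12,-.16,.1)),
("top",t(405,570),(-.242,.016,.031)),("top",t(580,520),(-.242,-.136,.031)),
("side",s(85,327),(-.242,.016,.031)),("side",s(172,445),(-.242,-.136,.031)),("side",s(186,130),(-.12,.12,.1)),("side",s(352,330),(-.12,-.16,.1)),("side",s(733,237),(.16,-.16,.1))]
f=lambda q:np.concatenate([proj(n,c2w(q,p))[0]-uv for n,uv,p in L])
r=least_squares(f,[.85,-.1,.2],loss="soft_l1");print(r.x);print(f(r.x).reshape(-1,2).round(1))
q=r.x
H,e=tri([("top",t(167,470),None),("side",s(149,147),None)]);print("handle",H,e)
w=c2w(q,[[0,.115,0]])
a=q[2];Rz=np.array([[np.cos(a),-np.sin(a)],[np.sin(a),np.cos(a)]])
print("handle in cooker",Rz.T@(H[:2]-q[:2]))
n=np.array([-np.sin(np.radians(26)),0,np.cos(np.radians(26))])
k=np.array([-.178,-.06,.062])+n*(.011+.008+.018);print("knob grip",k,c2w(q,k))
d=np.load("pics/top0.npy");D=np.load("pics/side0.npy")
for nm,dd,P in (("top",d,k),("side",D,k),("top",d,[0,.252,.038]),("side",D,[0,.252,.038])):
    W=c2w(q,P); print(nm,proj(nm,W))
# shaker, lip
for P in ([-.015,.252,.038],[-.045,.252,.019],[.015,.252,.019],[0,.18,.023]):
    print(P,c2w(q,P),proj("top",c2w(q,P)),proj("side",c2w(q,P)))
E
```

```text
[ 0.74682535 -0.16132331  0.24225146]
[[ 0.1 -0.3]
 [-0.8 -1.7]
 [ 3.2  0.6]
 [-0.2 -0.2]
 [ 1.4  0.3]
 [-2.  -2.2]
 [-1.5  0.8]
 [-1.4 -1.9]
 [ 3.  -0.3]
 [ 2.4 -2.8]]
handle [ 0.58845543 -0.01351336  0.04668652] [-0.02828964  0.44869938  0.41736578 -0.06351517]
handle in cooker [-0.11828759  0.18148515]
knob grip [-0.19421973 -0.06        0.09525538] [[ 0.5726701  -0.2661625   0.09525538]]
top [[407.99108137 194.57082981]]
side [[316.21297988 249.58784855]]
top [[296.31504711 163.58481779]]
side [[332.69948802 200.84602947]]
[-0.015, 0.252, 0.038] [[0.67181133 0.07972004 0.038     ]] [[297.44809698 167.9646916 ]] [[328.47308692 201.78509961]]
[-0.045, 0.252, 0.019] [[0.64268732 0.07252337 0.019     ]] [[300.16523561 177.62063045]] [[319.98573404 208.8649466 ]]
[0.015, 0.252, 0.019] [[0.70093534 0.08691671 0.019     ]] [[295.68901495 160.32143707]] [[336.85158127 205.05385746]]
[0, 0.18, 0.023] [[0.70364534 0.01342075 0.023     ]] [[317.77363197 158.90348896]] [[342.54470473 215.07755085]]
```

```bash

R1='[-0.076,-0.072,0,0,-0.076,-0.072,0,0,-0.076,-0.072,0,0,-0.076,-0.072,0,0,-0.076,-0.072,0,0,-0.076,-0.072,0,0,-0.076,-0.072,0,0,-0.076,-0.072,0,0,-0.076,-0.072,0,0,-0.076,-0.072,0,0]' ; 
python3 -m jog '[-0.076,-0.072,0,0,-0.076,-0.072,0,0,-0.076,-0.072,0,0,-0.076,-0.072,0,0,-0.076,-0.072,0,0,-0.076,-0.072,0,0,-0.076,-0.072,0,0,-0.076,-0.072,0,0,-0.076,-0.072,0,0,-0.076,-0.072,0,0]' -1
python3 -m jog '[-0.076,-0.072,0,0,-0.076,-0.072,0,0,-0.076,-0.072,0,0,-0.076,-0.072,0,0,-0.076,-0.072,0,0,-0.076,-0.072,0,0,-0.076,-0.072,0,0,-0.076,-0.072,0,0,-0.076,-0.072,0,0,-0.076,-0.072,0,0]'
python3 -m jog '[-0.076,-0.072,0,0,-0.076,-0.072,0,0,-0.076,-0.072,0,0,-0.076,-0.072,0,0,-0.076,-0.072,0,0,-0.076,-0.072,0,0,-0.076,-0.072,0,0,-0.076,-0.072,0,0,-0.06,-0.06,0,0,0,0,0,0]'
python3 - <<'E'
from h import *
o=arm.get_obs();p,d=arm.snapshot("wrist");cv2.imwrite("pics/w1.png",p)
np.savez("pics/w1.npz",p=o["eef_pos"],q=o["orientation"],d=d);print(o["time_s"],o["eef_pos"],o["orientation"],o["qpos"])
E
```

```text
time_s: 0.93
eef_pos: [0.3838, 0.4297, 0.231]
orientation: [-0.0, 0.195, 0.981, -0.0]
contact_force: [-0.0, -0.0, 0.1]
opening: 0.0855
finger_force: 0.0
time_s: 1.77
eef_pos: [0.4906, 0.1909, 0.231]
orientation: [-0.0, 0.195, 0.981, -0.0]
contact_force: [0.2, 0.5, 0.2]
opening: 0.0854
finger_force: 0.0
time_s: 2.6
eef_pos: [0.5856, -0.0247, 0.2313]
orientation: [0.001, 0.198, 0.98, -0.002]
contact_force: [1.1, -0.2, 0.5]
opening: 0.0856
finger_force: 0.0
2.6 [ 0.58558402 -0.02468853  0.23129682] [ 0.00108406  0.1983762   0.98012405 -0.00159718] [-0.15150194  0.41916627  0.15421246  1.93495251 -0.08289933  0.7921577
  1.21913868]
```

View pics/w1.png

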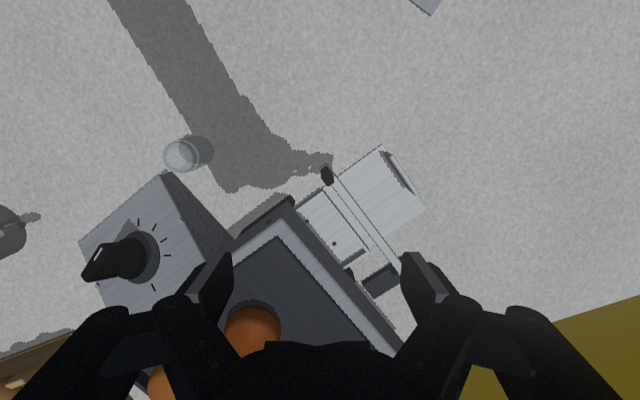

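The wrist view shows the knob bar around (85–150, 250–275) with its white line near (97,252) and the skirt at (145,250). The panel corners are (80,240) and (165,173), the handle is at (327,175), and the lip runs from (382,150) to (415,195). I'll move over the knob for a second view.

```bash

python3 -m jog '[-0.016,-0.09,0,0,-0.016,-0.09,0,0,-0.016,-0.09,0,0,-0.016,-0.09,0,0,-0.016,-0.09,0,0,-0.016,-0.09,0,0,-0.016,-0.09,0,0,-0.016,-0.09,0,0,-0.016,-0.09,0,0,-0.016,-0.09,0,0]'
python3 -m jog '[0,0,0,0,0,0,0,0,0,0,0,0,0,0,0,0,0,0,0,0,0,0,0,0,0,0,0,0,0,0,0,0,0,0,0,0,0,0,0,0]'
python3 - <<'E'
from h import *
o=arm.get_obs();p,d=arm.snapshot("wrist");cv2.imwrite("pics/w2.png",p)
np.savez("pics/w2.npz",p=o["eef_pos"],q=o["orientation"],d=d);print(o["time_s"],o["eef_pos"],o["orientation"])
g=proj("wrist",[[.5727,-.266,.095]],(o["eef_pos"],o["orientation"]))[0];print(g)
x,y=int(g[0]),int(g[1]);x=max(x,75)
cv2.imwrite("pics/w2c.png",cv2.resize(p[max(0,y-60):y+60,x-75:x+75],None,fx=5,fy=5,interpolation=cv2.INTER_CUBIC));print(max(0,y-60),x-75)
E
```

```text
time_s: 3.48
eef_pos: [0.5349, -0.2407, 0.231]
orientation: [-0.001, 0.194, 0.981, 0.001]
contact_force: [-0.3, 0.2, -0.2]
opening: 0.0851
finger_force: 0.0
time_s: 4.32
eef_pos: [0.5353, -0.2417, 0.2313]
orientation: [0.0, 0.195, 0.981, -0.0]
contact_force: [0.3, -0.5, 0.2]
opening: 0.0855
finger_force: 0.0
4.3167 [ 0.53531189 -0.24165042  0.23133312] [ 2.12868353e-05  1.94610771e-01  9.80880547e-01 -1.51472590e-05]
[308.67307182 230.54725626]
170 233
```

View pics/w2c.png

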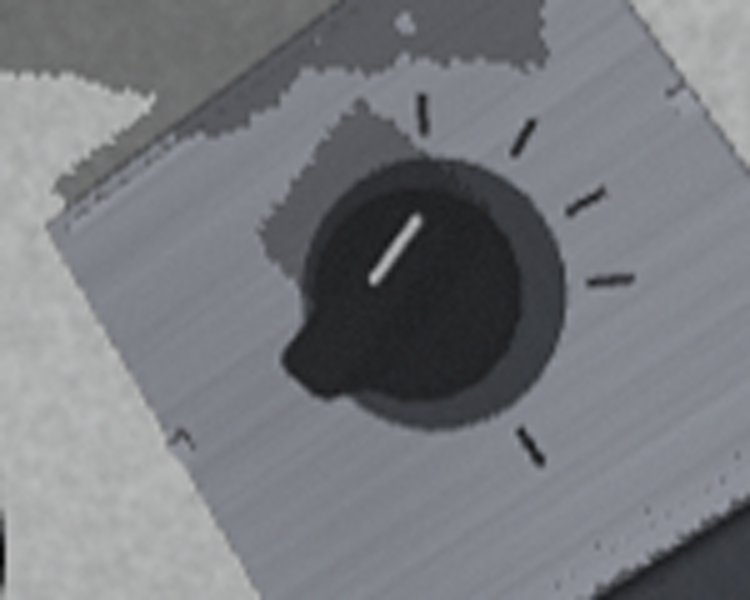

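The crop shows the pointer line running from (375,285) to (420,215), the skirt centred at about (415,293) and the off mark at (530,447). That puts the knob at about 2.0 rad. Next I'll refine this using depth.

```bash
cat >> h.py <<'E'
def cloud(f):
    z=np.load(f);d=z["d"];i=arm.camera_info("wrist");v,u=np.mgrid[:400,:640]
    P=np.stack([(u-i["K"][0,2])/i["K"][0,0]*d,(v-i["K"][1,2])/i["K"][1,1]*d,d],-1)
    q=z["q"];M=i["mount"];T=R.from_quat(np.r_[q[1:],q[0]]).as_matrix()
    return (P@M[:3,:3].T+M[:3,3])@T.T+z["p"]
E
python3 - <<'E'
from h import *
C=cloud("pics/w2.npz")
px=lambda x,y:(int(y/5)+170,int(x/5)+233)
S=np.array([C[px(*a)] for a in [(150,300),(200,400),(250,480),(640,350),(600,150),(450,500),(300,560),(630,420),(230,200)]])
A=np.c_[S[:,:2],np.ones(len(S))];co,res,_,_=np.linalg.lstsq(A,S[:,2],rcond=None)
n=np.r_[-co[:2],1];n/=np.linalg.norm(n);print("n",n,"tilt",np.degrees(np.arccos(n[2])),"az",np.arctan2(-n[1],-n[0]),"res",(A@co-S[:,2]).round(4))
a=np.arctan2(-n[1],-n[0])
D=C[170:290,233:383].reshape(-1,3);h=(D-[0,0,co[2]])@n
for lo,hi in((.049,.062),(.015,.023)):
    B=D[(h>lo)&(h<hi)];print(len(B),np.median(h[(h>lo)&(h<hi)]),B.mean(0))
    m=B.mean(0);U,s,V=np.linalg.svd(B-m);print(V[0],np.ptp((B-m)@V[0]),np.ptp((B-m)@V[1]))
    if lo>.04:
        e1=np.array([np.cos(a),np.sin(a),0]);e1-=n*(e1@n);e1/=np.linalg.norm(e1);e2=np.cross(n,e1)
        for v in(V[0],-V[0]):print("theta",np.arctan2(v@e2,v@e1))
        print("grip",m-n*.018,"panel c",m-n*.055)
print(C[px(375,285)],C[px(420,215)])
C1=cloud("pics/w1.npz")
for uv in[(327,168),(327,175),(326,182),(385,155),(398,172),(410,192),(360,200),(300,205)]:print(uv,C1[uv[1],uv[0]].round(4))
E
```

```text
n [-0.41678898 -0.11273742  0.90198516] tilt 25.57975317410118 az 0.26416885709909677 res [ 0.0018  0.0001 -0.0009 -0.0002 -0.0001  0.0003 -0.0005  0.0008 -0.0012]
615 0.05449802829518791 [ 0.56389798 -0.26482384  0.11260923]
[ 0.51397016 -0.8456398   0.14397221] 0.044111492513045414 0.014609973718996151
theta -1.255043767398321
theta 1.8865488861914723
grip [ 0.57140018 -0.26279457  0.0963735 ] panel c [ 0.58682137 -0.25862328  0.06300005]
644 0.018651739679137615 [ 0.58297407 -0.25699894  0.08274605]
[0.82551366 0.36413593 0.43119858] 0.046976258725148934 0.04535698477301029
[ 0.56204132 -0.26168668  0.11326757] [ 0.55300315 -0.2484033   0.11006209]
(327, 168) [ 0.5793 -0.0091  0.039 ]
(327, 175) [ 0.5807 -0.0107  0.0697]
(326, 182) [ 0.5872 -0.0146  0.0706]
(385, 155) [0.596  0.0622 0.0184]
(398, 172) [0.6173 0.0672 0.0361]
(410, 192) [0.6584 0.079  0.0056]
(360, 200) [0.643  0.0138 0.0056]
(300, 205) [ 0.6168 -0.0624  0.0108]
```

```bash
python3 - <<'E'
import cv2
s=cv2.imread("pics/w1.png");cv2.imwrite("pics/w1c.png",cv2.resize(s[130:310,270:440],None,fx=3.3,fy=3.3,interpolation=cv2.INTER_CUBIC))
E
```

```text
(no output)
```

View pics/w1c.png

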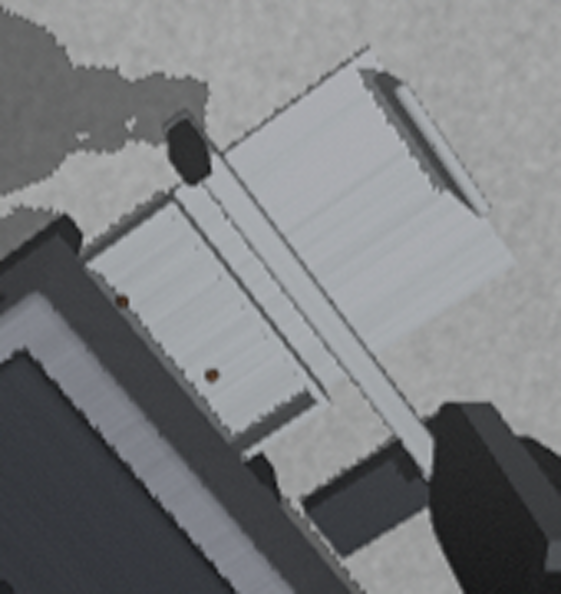

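The depth and model agree: grip point (0.571, -0.263, 0.096), tilt 25.6°, bar 44 mm by 14.6 mm, θ about 1.9. The handle top is at (0.586, -0.013, 0.070), the lip is visible from (391,156) to (417,194) in full-frame pixels, and the flange lies flat. I'll now hover over the knob with the fingers as a narrow fork.

```bash

python3 -m jog '[-0.0296,-0.0074,0.065,0,-0.0296,-0.0074,0.065,0,-0.0296,-0.0074,0.065,0,-0.0296,-0.0074,0.065,0,-0.0296,-0.0074,0.065,0,0,0,0,0.0395,0,0,0,0.0395,0,0,0,0.0395,0,0,0,0.0395,0,0,0,0.0395]' 0.4
python3 -m jog '[0,0,0,0,0,0,0,0,0,0,0,0,0,0,0,0,0,0,0,0,0,0,0,0,0,0,0,0,0,0,0,0,0,0,0,0,0,0,0,0]'
cat >> h.py <<'E'
def st():
    o=arm.get_obs();q=o["orientation"];M=R.from_quat(np.r_[q[1:],q[0]]).as_matrix()
    print("t %.2f"%o["time_s"],o["eef_pos"].round(4),"ang y %.3f"%np.arctan2(M[1,1],M[0,1]),"F",o["contact_force"].round(1),"M",o["moment"].round(2),"op %.4f ff %.1f"%(o["opening"],o["finger_force"]),"j7 %.2f"%o["qpos"][6]);return o,M
def go(T):
    o,M=st();print("units",((np.array(T)-o["eef_pos"])@M/.25).round(3))
E
python3 -c "
from h import *
go([.566,-.2643,.106])"
```

```text
time_s: 5.2
eef_pos: [0.5661, -0.2645, 0.15]
orientation: [0.0, 0.488, 0.873, 0.0]
contact_force: [0.1, 0.4, -0.8]
opening: 0.0253
finger_force: 0.0
time_s: 6.03
eef_pos: [0.5659, -0.2644, 0.1501]
orientation: [0.0, 0.485, 0.875, -0.0]
contact_force: [-0.6, 0.2, 0.7]
opening: 0.0258
finger_force: 0.0
t 6.03 [ 0.5659 -0.2644  0.1501] ang y 0.559 F [-0.6  0.2  0.7] M [ 0.06 -0.02  0.03] op 0.0258 ff 0.0 j7 1.20
units [0.    0.    0.176]
```

```bash

python3 -m jog '[0,0,0.05,0,0,0,0.05,0,0,0,0.05,0,0,0,0.05,0,0,0,0,0,0,0,0,0,0,0,0,0,0,0,0,0,0,0,0,0,0,0,0,0]'
python3 -m jog '[0,0,0,0,0,0,0,0,0,0,0,0,0,0,0,0,0,0,0,0,0,0,0,0,0,0,0,0,0,0,0,0,0,0,0,0,0,0,0,0]' 0.55
python3 -c "
from h import *
st()"
```

```text
time_s: 6.87
eef_pos: [0.5664, -0.2646, 0.1007]
orientation: [0.001, 0.485, 0.875, 0.0]
contact_force: [-1.0, 0.4, 0.9]
opening: 0.0256
finger_force: 0.0
time_s: 7.7
eef_pos: [0.5661, -0.2645, 0.1002]
orientation: [0.0, 0.485, 0.875, -0.0]
contact_force: [-0.7, -0.6, 2.1]
opening: 0.019
finger_force: 1.4
t 7.70 [ 0.5661 -0.2645  0.1002] ang y 0.559 F [-0.7 -0.6  2.1] M [-0.13  0.05  0.03] op 0.0190 ff 1.4 j7 1.22
```

```bash

python3 -m jog '[0,0,0,0.014,0,0,0,0.014,0,0,0,0.014,0,0,0,0.014,0,0,0,0.014,0,0,0,0.014,0,0,0,0.014,0,0,0,0.014,0,0,0,0,0,0,0,0]' >/dev/null
python3 - <<'E'
from h import *
o,M=st();p,d=arm.snapshot("wrist");cv2.imwrite("pics/w3.png",p);np.savez("pics/w3.npz",p=o["eef_pos"],q=o["orientation"],d=d)
cv2.imwrite("pics/w3c.png",cv2.resize(p[180:340,220:420],None,fx=3,fy=3,interpolation=cv2.INTER_CUBIC))
E
```

```text
t 8.53 [ 0.5661 -0.2643  0.1001] ang y 0.208 F [-1.3  0.2  2.6] M [-0.05 -0.01  0.08] op 0.0194 ff 3.1 j7 0.97
```

View pics/w3c.png

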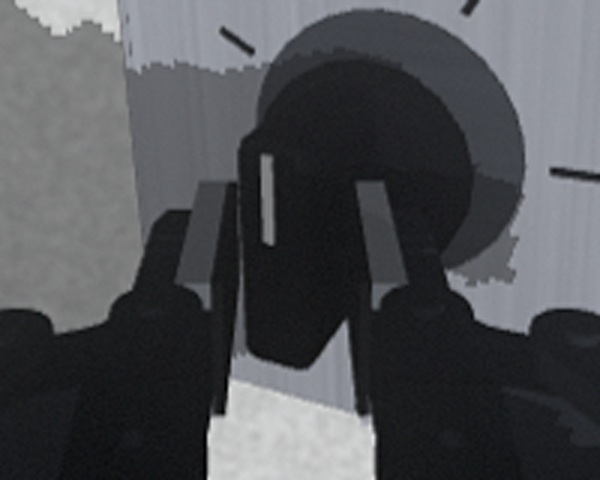

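The crop shows the bar sitting between the fingers and parallel to them, with the pointer line from (265,155) to (268,240), so it is following the turn. I'll keep turning in small steps and watch for the stop.

```bash
cat > chk.py <<'E'
import sys
from h import *
o,M=st();sys.exit(abs(o["moment"][2])>float(sys.argv[1]))
E
python3 -m jog '[0,0,0,0.005,0,0,0,0.005,0,0,0,0.005,0,0,0,0.005,0,0,0,0.005,0,0,0,0,0,0,0,0,0,0,0,0,0,0,0,0,0,0,0,0]' >/dev/null; python3 chk.py 0.25 &&
python3 -m jog '[0,0,0,0.005,0,0,0,0.005,0,0,0,0.005,0,0,0,0.005,0,0,0,0.005,0,0,0,0.005,0,0,0,0,0,0,0,0,0,0,0,0,0,0,0,0]' >/dev/null; python3 chk.py 0.25 &&
python3 -m jog '[0,0,0,0.005,0,0,0,0.005,0,0,0,0.005,0,0,0,0.005,0,0,0,0.005,0,0,0,0.005,0,0,0,0,0,0,0,0,0,0,0,0,0,0,0,0]' >/dev/null; python3 chk.py 0.25 &&
python3 -m jog '[0,0,0,0.005,0,0,0,0.005,0,0,0,0.005,0,0,0,0.005,0,0,0,0.005,0,0,0,0.005,0,0,0,0,0,0,0,0,0,0,0,0,0,0,0,0]' >/dev/null; python3 chk.py 0.25
```

```text
t 9.42 [ 0.5661 -0.2643  0.1001] ang y 0.128 F [ 0.  -0.   4.4] M [ 0.14 -0.05  0.08] op 0.0193 ff 3.4 j7 0.91
t 9.42 [ 0.5661 -0.2643  0.1001] ang y 0.128 F [ 0.  -0.   4.4] M [ 0.14 -0.05  0.08] op 0.0193 ff 3.4 j7 0.91
t 9.42 [ 0.5661 -0.2643  0.1001] ang y 0.128 F [ 0.  -0.   4.4] M [ 0.14 -0.05  0.08] op 0.0193 ff 3.4 j7 0.91
t 9.42 [ 0.5661 -0.2643  0.1001] ang y 0.128 F [ 0.  -0.   4.4] M [ 0.14 -0.05  0.08] op 0.0193 ff 3.4 j7 0.91False
False
False
False
```

```bash
sed -i 's/sys.exit(abs/sys.exit(int(abs/; s/\[1\]))/[1])))/' chk.py; 
python3 -m jog '[0,0,0,0.005,0,0,0,0.005,0,0,0,0.005,0,0,0,0.005,0,0,0,0.005,0,0,0,0.005,0,0,0,0,0,0,0,0,0,0,0,0,0,0,0,0]' 0.5 >/dev/null; python3 chk.py 0.25 &&
python3 -m jog '[0,0,0,0.005,0,0,0,0.005,0,0,0,0.005,0,0,0,0.005,0,0,0,0.005,0,0,0,0.005,0,0,0,0,0,0,0,0,0,0,0,0,0,0,0,0]' >/dev/null; python3 chk.py 0.25 &&
python3 -m jog '[0,0,0,0.005,0,0,0,0.005,0,0,0,0.005,0,0,0,0.005,0,0,0,0.005,0,0,0,0.005,0,0,0,0,0,0,0,0,0,0,0,0,0,0,0,0]' >/dev/null; python3 chk.py 0.25
```

```text
t 10.25 [ 0.5659 -0.2643  0.1   ] ang y 0.034 F [-0.1  0.5  0.3] M [ 0.12 -0.1  -0.  ] op 0.0215 ff 0.6 j7 0.84
t 11.08 [ 0.5659 -0.2645  0.1001] ang y -0.060 F [-0.7  0.2  0.9] M [ 0.04 -0.02  0.04] op 0.0213 ff 1.5 j7 0.78
t 11.92 [ 0.5659 -0.2645  0.1001] ang y -0.155 F [0.4 0.  0.6] M [-0.04  0.07  0.02] op 0.0213 ff 1.7 j7 0.71
```

```bash

python3 -m jog '[0,0,0,0.005,0,0,0,0.005,0,0,0,0.005,0,0,0,0.005,0,0,0,0.005,0,0,0,0,0,0,0,0,0,0,0,0,0,0,0,0,0,0,0,0]' >/dev/null; python3 chk.py 0.2 &&
python3 -m jog '[0,0,0,0.005,0,0,0,0.005,0,0,0,0.005,0,0,0,0.005,0,0,0,0.005,0,0,0,0,0,0,0,0,0,0,0,0,0,0,0,0,0,0,0,0]' >/dev/null; python3 chk.py 0.2 &&
python3 -m jog '[0,0,0,0.005,0,0,0,0.005,0,0,0,0.005,0,0,0,0.005,0,0,0,0.005,0,0,0,0,0,0,0,0,0,0,0,0,0,0,0,0,0,0,0,0]' >/dev/null; python3 chk.py 0.2
```

```text
t 12.75 [ 0.5659 -0.2644  0.1001] ang y -0.233 F [-1.8 -1.5  1.1] M [-0.08  0.13  0.03] op 0.0212 ff 1.7 j7 0.65
t 13.58 [ 0.5659 -0.2643  0.1   ] ang y -0.312 F [-1.3  0.4  1.3] M [-0.06  0.17  0.04] op 0.0215 ff 1.7 j7 0.59
t 14.42 [ 0.5659 -0.2643  0.1   ] ang y -0.390 F [-0.6 -0.6  1.3] M [0.03 0.28 0.04] op 0.0213 ff 1.7 j7 0.53
```

```bash
cat >> h.py <<'E'
Nn=np.array([-.4245,-.1095,.8988]); PC=np.array([.58682,-.25862,.0630]); AZ=.2525
def bar():
    o,M=st();p,d=arm.snapshot("wrist");np.savez("pics/wb.npz",p=o["eef_pos"],q=o["orientation"],d=d);cv2.imwrite("pics/wb.png",p)
    D=cloud("pics/wb.npz").reshape(-1,3);r=D-PC;h=r@Nn;lat=np.linalg.norm(r-np.outer(h,Nn),axis=1)
    e1=np.array([np.cos(AZ),np.sin(AZ),0]);e1-=Nn*(e1@Nn);e1/=np.linalg.norm(e1);e2=np.cross(Nn,e1)
    for lo,hi in((.049,.060),(.043,.0525)):
        B=D[(h>lo)&(h<hi)&(lat<.026)]
        if len(B)<30:print("few",len(B));continue
        m=B.mean(0);V=np.linalg.svd(B-m,full_matrices=False)[2][0];print(len(B),"h %.4f"%np.median((B-PC)@Nn),"len %.3f"%np.ptp((B-m)@V),"theta",np.arctan2(V@e2,V@e1)%np.pi,"off",((m-PC)@e1).round(4),((m-PC)@e2).round(4))
E
python3 -c "
from h import *
bar()"
```

```text
t 14.42 [ 0.5659 -0.2643  0.1   ] ang y -0.390 F [-0.6 -0.6  1.3] M [0.03 0.28 0.04] op 0.0213 ff 1.7 j7 0.53
2395 h 0.0553 len 0.044 theta 1.131134158481029 off 0.0045 0.0024
1086 h 0.0482 len 0.043 theta 1.4228729644518356 off 0.0101 0.0032
```

```bash
cat >> h.py <<'E'
def bar2(f="pics/wb.npz",im="pics/wb.png",lo=.052,hi=.0575):
    C=cloud(f);r=C-PC;h=r@Nn;lat=np.linalg.norm(r-h[...,None]*Nn,axis=-1);p=cv2.imread(im)
    e1=np.array([np.cos(AZ),np.sin(AZ),0]);e1-=Nn*(e1@Nn);e1/=np.linalg.norm(e1);e2=np.cross(Nn,e1)
    m=((h>lo)&(h<hi)&(lat<.026)).astype(np.uint8);m=cv2.morphologyEx(m,cv2.MORPH_OPEN,np.ones((3,3)))
    n,l,s,c=cv2.connectedComponentsWithStats(m)
    for k in np.argsort(-s[1:,4])[:3]+1:
        if s[k,4]<40:continue
        Q=r[l==k];xy=np.c_[Q@e1,Q@e2];x=xy-xy.mean(0);V=np.linalg.svd(x,full_matrices=False)[2];print("comp",s[k],"ctr",xy.mean(0).round(4),"size",np.ptp(x@V.T,axis=0).round(4),"theta %.3f"%(np.arctan2(V[0,1],V[0,0])%np.pi),"h %.4f"%np.median(h[l==k]))
    w=(p.min(2)>120)&(h>.045)&(h<.062)&(lat<.024);Q=r[w]
    if len(Q)>20:
        xy=np.c_[Q@e1,Q@e2];x=xy-xy.mean(0);V=np.linalg.svd(x,full_matrices=False)[2];print("white",len(Q),"ctr",xy.mean(0).round(4),"size",np.ptp(x@V.T,axis=0).round(4),"theta line %.3f"%(np.arctan2(V[0,1],V[0,0])%np.pi),"theta ctr %.3f"%np.arctan2(xy[:,1].mean(),xy[:,0].mean()))
E
python3 -c "
from h import *
bar2();bar2('pics/w3.npz','pics/w3.png');bar2('pics/w2.npz','pics/w2.png')"
```

```text
comp [ 283  232   50   67 1681] ctr [0.0023 0.0019] size [0.0436 0.0214] theta 1.136 h 0.0554
comp [339 253  15   7  81] ctr [ 0.0226 -0.0001] size [0.0078 0.0026] theta 2.575 h 0.0547
white 48 ctr [0.0058 0.0106] size [0.015 0.002] theta line 1.107 theta ctr 1.066
comp [ 299  225   27   79 1842] ctr [0.001  0.0012] size [0.0436 0.0145] theta 1.554 h 0.0555
comp [336 250  15   8  72] ctr [0.0176 0.01  ] size [0.0089 0.0025] theta 0.049 h 0.0545
comp [286 241  13   5  53] ctr [-0.0101  0.0111] size [0.007  0.0017] theta 3.064 h 0.0553
white 72 ctr [-0.      0.0114] size [0.0153 0.0026] theta line 1.564 theta ctr 1.572
comp [289 210  34  40 578] ctr [ 0.0001 -0.0004] size [0.0441 0.0142] theta 1.890 h 0.0555
white 30 ctr [-0.0045  0.0105] size [0.0156 0.0024] theta line 1.899 theta ctr 1.972
```

```bash

python3 -m jog '[0,0,0,0.005,0,0,0,0.005,0,0,0,0.005,0,0,0,0.005,0,0,0,0.005,0,0,0,0,0,0,0,0,0,0,0,0,0,0,0,0,0,0,0,0]' >/dev/null;python3 -c "
from h import *
bar();bar2()"
```

```text
t 15.30 [ 0.5659 -0.2643  0.1   ] ang y -0.469 F [-1.4 -0.6  0.9] M [-0.01  0.35  0.06] op 0.0211 ff 1.6 j7 0.47
2391 h 0.0553 len 0.044 theta 1.0777657632509732 off 0.0047 0.0024
1100 h 0.0481 len 0.043 theta 1.3966372007801955 off 0.0105 0.0029
comp [ 283  233   51   65 1671] ctr [0.0026 0.0019] size [0.0439 0.021 ] theta 1.070 h 0.0555
comp [339 252  15   7  80] ctr [ 0.0223 -0.0013] size [0.0075 0.0028] theta 2.513 h 0.0547
white 43 ctr [0.0063 0.0098] size [0.0155 0.0019] theta line 1.022 theta ctr 0.995
```

```bash

python3 -m jog '[0,0,0,0.005,0,0,0,0.005,0,0,0,0.005,0,0,0,0.005,0,0,0,0.005,0,0,0,0,0,0,0,0,0,0,0,0,0,0,0,0,0,0,0,0]' >/dev/null;python3 -c "
from h import *
bar();bar2()" | grep -v comp; python3 chk.py 0.15 && python3 -m jog '[0,0,0,0.005,0,0,0,0.005,0,0,0,0.005,0,0,0,0.005,0,0,0,0.005,0,0,0,0,0,0,0,0,0,0,0,0,0,0,0,0,0,0,0,0]' >/dev/null;python3 -c "
from h import *
bar();bar2()" | grep -v comp
```

```text
t 16.18 [ 0.5658 -0.2645  0.1002] ang y -0.547 F [-3.2 -0.5  2.7] M [-0.06  0.67  0.21] op 0.0218 ff 4.3 j7 0.42
2360 h 0.0552 len 0.045 theta 1.0596425854229459 off 0.0051 0.0021
1064 h 0.0482 len 0.044 theta 1.4109324412987936 off 0.0106 0.0025
white 31 ctr [0.0069 0.0093] size [0.0152 0.0016] theta line 0.966 theta ctr 0.933
t 16.23 [ 0.5658 -0.2645  0.1002] ang y -0.547 F [-3.  -0.3  3.4] M [-0.02  0.73  0.16] op 0.0215 ff 4.3 j7 0.42
t 16.23 [ 0.5658 -0.2645  0.1002] ang y -0.547 F [-3.  -0.3  3.4] M [-0.02  0.73  0.16] op 0.0215 ff 4.3 j7 0.42
2376 h 0.0552 len 0.044 theta 1.0671236482895097 off 0.0049 0.0021
1074 h 0.0482 len 0.044 theta 1.4071279896791498 off 0.0107 0.0025
white 35 ctr [0.0068 0.0092] size [0.0146 0.0014] theta line 1.003 theta ctr 0.935
```

The safety stop shows up at θ ≈ 0.97: torque is rising and the pointer has stopped moving. I'll realign the fork with the bar and go a little deeper.

```bash

python3 -m jog '[0,0,0,-0.02,0,0,0,-0.02,0,0,0,-0.02,0,0,0,-0.02,0,0,0,0,0,0,0,0,0,0,0,0,0,0,0,0,0,0,0,0,0,0,0,0]' 0.4 >/dev/null;python3 -c "
from h import *
bar();bar2();go(PC+.037*Nn+[-.001,0,-.003])" | grep -v comp
```

```text
t 17.12 [ 0.5661 -0.2643  0.1   ] ang y -0.296 F [-0.6 -0.2 -0.8] M [-0.03 -0.02  0.03] op 0.0257 ff 0.0 j7 0.60
2283 h 0.0553 len 0.044 theta 0.9742104924984369 off 0.004 0.0026
932 h 0.0480 len 0.044 theta 1.283053809270415 off 0.0111 0.004
white 46 ctr [0.0068 0.0097] size [0.0147 0.0017] theta line 1.004 theta ctr 0.956
t 17.17 [ 0.566  -0.2643  0.1   ] ang y -0.296 F [0.5 0.4 1. ] M [-0.01 -0.04  0.01] op 0.0255 ff 0.0 j7 0.60
units [0.011 0.014 0.027]
```

```bash

python3 -m jog '[0.003,0.0035,0.007,0,0.003,0.0035,0.007,0,0.003,0.0035,0.007,0,0.002,0.0035,0.006,0,0,0,0,0,0,0,0,0,0,0,0,0,0,0,0,0,0,0,0,0,0,0,0,0]' >/dev/null; python3 chk.py 0.3 && 
python3 -m jog '[0,0,0,0,0,0,0,0,0,0,0,0,0,0,0,0,0,0,0,0,0,0,0,0,0,0,0,0,0,0,0,0,0,0,0,0,0,0,0,0]' 0.7 >/dev/null;python3 -c "
from h import *
bar();bar2();go(arm.get_obs()['eef_pos']-.008*Nn)"
```

```text
t 18.00 [ 0.5701 -0.2628  0.0934] ang y -0.296 F [ 0.3 -0.3  0.2] M [ 0.01 -0.   -0.05] op 0.0257 ff 0.0 j7 0.60
t 18.83 [ 0.5694 -0.2624  0.0931] ang y -0.296 F [-4.7  2.2  2.3] M [ 0.33  0.41 -0.14] op 0.0179 ff 54.5 j7 0.60
2285 h 0.0543 len 0.046 theta 1.0182759279586981 off 0.0043 0.0036
1161 h 0.0482 len 0.043 theta 1.3590963917719157 off 0.0101 0.006
comp [ 284  243   38   68 1562] ctr [0.0025 0.0016] size [0.0451 0.0187] theta 1.032 h 0.0544
comp [272 254  11   8  65] ctr [-0.0072  0.0166] size [0.0088 0.0021] theta 2.758 h 0.0548
comp [336 261  11   7  58] ctr [0.0236 0.0042] size [0.0064 0.0033] theta 3.115 h 0.0546
white 62 ctr [0.0067 0.0095] size [0.0156 0.0019] theta line 0.988 theta ctr 0.952
t 18.88 [ 0.5694 -0.2624  0.0931] ang y -0.296 F [-4.   2.7  3.6] M [ 0.32  0.39 -0.11] op 0.0177 ff 54.5 j7 0.60
units [0.007 0.012 0.029]
```

```bash

python3 -m jog '[0.0017,0.0028,0.007,0,0.0017,0.0028,0.007,0,0.0017,0.0028,0.007,0,0.0017,0.0028,0.007,0,0.0017,0.0028,0.007,0,0,0,0,0,0,0,0,0,0,0,0,0,0,0,0,0,0,0,0,0]' >/dev/null; python3 -c "
from h import *
bar();bar2(lo=.042,hi=.05)"
```

```text
t 19.72 [ 0.5728 -0.2616  0.0858] ang y -0.297 F [-7.7  3.7 13.7] M [ 0.7   1.03 -0.09] op 0.0180 ff 56.8 j7 0.60
715 h 0.0558 len 0.042 theta 2.3637319811317723 off 0.0086 0.0076
2064 h 0.0465 len 0.045 theta 1.0158677642536 off 0.0038 0.0032
comp [ 272  239   52   72 1881] ctr [0.0026 0.0031] size [0.0449 0.0274] theta 1.084 h 0.0464
comp [336 258  11  10  98] ctr [0.0231 0.004 ] size [0.0065 0.0038] theta 3.058 h 0.0452
white 73 ctr [0.0067 0.0095] size [0.0158 0.0018] theta line 0.992 theta ctr 0.958
```

The knob is pressed in 8.9 mm at the stop. I'll turn it on past.

```bash

python3 -m jog '[0,0,0,0.012,0,0,0,0.012,0,0,0,0.012,0,0,0,0.012,0,0,0,0.012,0,0,0,0.012,0,0,0,0.012,0,0,0,0.012,0,0,0,0.012,0,0,0,0]' >/dev/null; python3 -c "
from h import *
bar();bar2(lo=.042,hi=.05)"
```

```text
t 20.60 [ 0.573  -0.2632  0.0868] ang y -0.639 F [-8.2  5.  17.7] M [ 0.39  1.04 -0.36] op 0.0156 ff 60.6 j7 0.35
655 h 0.0551 len 0.035 theta 2.17392838500555 off 0.0119 0.0083
1887 h 0.0466 len 0.044 theta 0.6568509367727562 off 0.0062 0.0024
comp [ 273  242   52   63 1674] ctr [0.0047 0.0028] size [0.0436 0.0266] theta 0.748 h 0.0464
comp [333 257  15  10 116] ctr [ 0.0228 -0.0023] size [0.0095 0.0052] theta 2.823 h 0.0456
white 40 ctr [0.0096 0.0061] size [0.0152 0.0013] theta line 0.638 theta ctr 0.566
```

Past the stop line at θ ≈ 0.62. I'll continue to off.

```bash

python3 -m jog '[0,0,0,0.015,0,0,0,0.015,0,0,0,0.015,0,0,0,0.015,0,0,0,0.015,0,0,0,0.015,0,0,0,0.015,0,0,0,0.015,0,0,0,0.015,0,0,0,0.015]' >/dev/null; python3 -c "
from h import *
bar();bar2(lo=.042,hi=.05)" | grep -v comp
```

```text
t 21.48 [ 0.5727 -0.2636  0.0865] ang y -1.110 F [-8.1  2.4 15.9] M [ 0.28  1.27 -0.1 ] op 0.0136 ff 41.5 j7 -0.01
696 h 0.0542 len 0.038 theta 1.7613298383887432 off 0.0178 0.0038
1989 h 0.0466 len 0.045 theta 0.17807174633183998 off 0.0085 0.0001
```

```bash

python3 -m jog '[0,0,0,0.015,0,0,0,0.015,0,0,0,0.015,0,0,0,0.012,0,0,0,0,0,0,0,0,0,0,0,0,0,0,0,0,0,0,0,0,0,0,0,0]' >/dev/null; python3 -c "
from h import *
bar();bar2(lo=.042,hi=.05)" | grep -v comp
```

```text
t 22.37 [ 0.5727 -0.2635  0.0862] ang y -1.286 F [-7.2  1.7 12.1] M [ 0.4   1.26 -0.07] op 0.0136 ff 28.8 j7 -0.15
731 h 0.0538 len 0.039 theta 1.5929084890385181 off 0.0186 0.0005
2111 h 0.0467 len 0.044 theta 0.04397923988409813 off 0.0089 -0.0008
```

```bash

python3 -m jog '[0,0,0,0,0,0,0,0,0,0,0,0,0,0,0,0,0,0,0,0,0,0,0,0,0,0,-0.05,0,0,0,-0.1,0,0,0,-0.1,0,0,0,-0.1,0]' 0 >/dev/null; 
python3 -m jog '[0,0,-0.1,0,0,0,-0.1,0,0.04,0,-0.05,0,0.06,0,0,0,0.06,0,0,0,0,0,0,0,0,0,0,0,0,0,0,0,0,0,0,0,0,0,0,0]' >/dev/null; python3 -c "
from h import *
bar();bar2()" | grep -v few
```

```text
t 24.08 [ 0.6112 -0.2511  0.2346] ang y -1.287 F [0.1 0.8 0.3] M [-0.02  0.01 -0.02] op 0.0428 ff 0.0 j7 -0.35
420 h 0.0557 len 0.044 theta 0.023403756652063734 off 0.0049 -0.0007
98 h 0.0479 len 0.014 theta 1.53551456499796 off 0.0209 -0.0004
comp [310 226  15  29 378] ctr [ 0.0036 -0.0007] size [0.0431 0.0141] theta 0.019 h 0.0558
```

The knob is off at about 0.02 rad and sprung out. Next I'll measure the handle, bar and lip from the wrist depth.

```bash
python3 - <<'E'
from h import *
C=cloud("pics/w1.npz");p=cv2.imread("pics/w1.png")
def comp(m,name):
    n,l,s,c=cv2.connectedComponentsWithStats(m.astype(np.uint8))
    for k in np.argsort(-s[1:,4])[:2]+1:
        Q=C[l==k];m0=Q.mean(0);V=np.linalg.svd(Q[:,:2]-m0[:2],full_matrices=False)[2];x=(Q[:,:2]-m0[:2])@V.T
        mid=m0[:2]+((x.max(0)+x.min(0))/2)@V
        print(name,s[k],"mid",mid.round(4),"z %.4f"%np.median(Q[:,2]),"size",np.ptp(x,axis=0).round(4),"dir",(np.arctan2(V[0,1],V[0,0])%np.pi).round(3))
roi=np.zeros((400,640),bool);roi[140:320,290:430]=1
comp(roi&(C[...,2]>.066)&(C[...,2]<.075)&(C[...,0]<.61),"handle")
comp(roi&(C[...,2]>.030)&(C[...,2]<.044)&(C[...,1]>.04),"lip")
comp(roi&(C[...,2]>.018)&(C[...,2]<.028)&(p.min(2)>110),"bar")
print(np.unique(C[roi][:,2].round(3),return_counts=True)[0][:5])
go([.588,-.0137,.13])
E
```

```text
handle [321 173  13  14 117] mid [ 0.5849 -0.0128] z 0.0703 size [0.0137 0.0101] dir 0.231
handle [290 217   1   2   2] mid [ 0.6096 -0.0682] z 0.0689 size [0.0006 0.    ] dir 3.011
lip [388 155  31  41 281] mid [0.6229 0.0715] z 0.0391 size [0.0595 0.0063] dir 0.249
bar [ 331  176   70   99 1005] mid [0.6763 0.0104] z 0.0245 size [0.1669 0.0125] dir 0.245
bar [296 191  74  78 418] mid [ 0.6657 -0.034 ] z 0.0196 size [0.1108 0.0425] dir 0.256
[-0.001  0.     0.001  0.002  0.003]
t 24.13 [ 0.6114 -0.251   0.2346] ang y -1.287 F [ 1.3  0.2 -0.8] M [-0.    0.01 -0.02] op 0.0428 ff 0.0 j7 -0.35
units [ 0.176 -0.938  0.418]
```

```bash

python3 -m jog '[0.0188,-0.1047,0,0,0.0188,-0.1047,0,0,0.0188,-0.1047,0,0,0.0188,-0.1047,0,0,0.0188,-0.1047,0,0,0.0188,-0.1047,0,0,0.0188,-0.1047,0,0,0.0188,-0.1047,0,0,0.0188,-0.1047,0,0,0,0,0,0.012]' 0.3 >/dev/null;
python3 -m jog '[0,0,0.1,0,0,0,0.1,0,0,0,0.1,0,0,0,0,0,0,0,0,0,0,0,0,0,0,0,0,0,0,0,0,0,0,0,0,0,0,0,0,0]' >/dev/null
python3 - <<'E'
from h import *
o,M=st();p,d=arm.snapshot("wrist");cv2.imwrite("pics/w5.png",p);np.savez("pics/w5.npz",p=o["eef_pos"],q=o["orientation"],d=d)
C=cloud("pics/w5.npz");m=(C[...,2]>.064)&(C[...,2]<.077)&(np.hypot(C[...,0]-.586,C[...,1]+.013)<.03)
n,l,s,c=cv2.connectedComponentsWithStats(m.astype(np.uint8))
for k in np.argsort(-s[1:,4])[:2]+1:
    Q=C[l==k];print(s[k],(Q.min(0)+Q.max(0))/2,np.median(Q,0),np.ptp(Q,axis=0))
go([.586,-.013,.034])
E
```

```text
t 25.80 [ 0.5872 -0.0126  0.1603] ang y -1.323 F [-0.1  0.5 -0.8] M [0.04 0.01 0.08] op 0.0298 ff 0.0 j7 -0.61
[310 197  12  18 194] [ 0.58547178 -0.01225854  0.06812872] [ 0.58629308 -0.01200658  0.07013605] [0.01480719 0.01185186 0.00770244]
t 25.85 [ 0.587  -0.0125  0.1601] ang y -1.323 F [ 1.   0.2 -0.2] M [-0.03 -0.04  0.01] op 0.0300 ff 0.0 j7 -0.61
units [-0.005  0.001  0.505]
```

```bash

python3 -m jog '[0,0,0.08,0,0,0,0.08,0,0,0,0.08,0,0,0,0.08,0,0,0,0.08,0,0,0,0.06,0,0,0,0.04,0,0,0,0,0,0,0,0,0,0,0,0,0]' >/dev/null; python3 chk.py 0.3 &&
python3 -m jog '[0,0,0,0,0,0,0,0,0,0,0,0,0,0,0,0,0,0,0,0,0,0,0,0,0,0,0,0,0,0,0,0,0,0,0,0,0,0,0,0]' 0.85 >/dev/null; python3 chk.py 1
python3 - <<'E'
import numpy as np
a=np.linspace(0,1.3,21);b=np.arctan2(32,178)
x=-180.9*np.cos(a+b);z=180.9*np.sin(a+b)
print(np.c_[np.diff(x),-np.diff(z)].round(2)/250)
E
```

```text
t 26.68 [ 0.5875 -0.0129  0.0354] ang y -1.323 F [ 0.6 -0.3 -0.6] M [-0.01 -0.05  0.01] op 0.0300 ff 0.0 j7 -0.44
t 27.52 [ 0.5873 -0.012   0.0356] ang y -1.323 F [-0.6  3.5  5.8] M [0.24 0.2  0.01] op 0.0092 ff 58.9 j7 -0.44
[[ 0.00984 -0.046  ]
 [ 0.0128  -0.04524]
 [ 0.01568 -0.04432]
 [ 0.01856 -0.0432 ]
 [ 0.02132 -0.04192]
 [ 0.024   -0.04044]
 [ 0.02656 -0.0388 ]
 [ 0.02904 -0.037  ]
 [ 0.03136 -0.03504]
 [ 0.0336  -0.03292]
 [ 0.03564 -0.03068]
 [ 0.03756 -0.02828]
 [ 0.03932 -0.0258 ]
 [ 0.04092 -0.02316]
 [ 0.04232 -0.02048]
 [ 0.04356 -0.01768]
 [ 0.04464 -0.0148 ]
 [ 0.04552 -0.01188]
 [ 0.04616 -0.00892]
 [ 0.04664 -0.00588]]
```

```bash

python3 -m jog '[0.011,0,-0.046,0,0.014,0,-0.045,0,0.017,0,-0.044,0,0.0195,0,-0.043,0,0.022,0,-0.0415,0,0.025,0,-0.04,0,0.0275,0,-0.0385,0,0.03,0,-0.0365,0,0.0325,0,-0.0345,0,0.0345,0,-0.0325,0]' >/dev/null; python3 chk.py 1 &&
python3 -m jog '[0.0365,0,-0.03,0,0.0385,0,-0.0275,0,0.04,0,-0.025,0,0.0415,0,-0.0225,0,0.043,0,-0.02,0,0.044,0,-0.017,0,0.045,0,-0.014,0,0.046,0,-0.011,0,0.0465,0,-0.008,0,0.0465,0,-0.005,0]' >/dev/null; python3 chk.py 1
```

```text
t 28.35 [0.6428 0.0022 0.1352] ang y -1.323 F [  2.5   0.8 -10.6] M [-0.04 -0.1   0.1 ] op 0.0087 ff 58.2 j7 -0.64
t 29.18 [0.7438 0.0279 0.1798] ang y -1.324 F [-4.1 -0.2 -4. ] M [0.08 1.45 0.08] op 0.0088 ff 58.3 j7 -0.79
```

```bash

python3 -m jog '[0,0,0,0,0,0,0,0,0,0,0,0,0,0,0,0,0,0,0,0,0,0,-0.04,0,0,0,-0.08,0,0,0,-0.1,0,0,0,-0.1,0,0,0,-0.08,0]' 0.3 >/dev/null; 
python3 - <<'E'
from h import *
go([.623,.0715,.25])
E
```

```text
t 30.02 [0.7472 0.0272 0.283 ] ang y -1.324 F [-0.5 -0.2  0.1] M [-0.03 -0.01  0.03] op 0.0300 ff 0.0 j7 -0.86
units [-0.439 -0.293  0.131]
```

```bash

python3 -m jog '[-0.08,-0.053,0,0,-0.08,-0.053,0,0,-0.08,-0.053,0,0,-0.08,-0.053,0,0,-0.08,-0.053,0.02,0,-0.039,-0.028,0.1,0,0,0,0.1,0,0,0,0.1,0,0,0,0,0,0,0,0,0]' >/dev/null; 
python3 - <<'E'
from h import *
o,M=st();p,d=arm.snapshot("wrist");np.savez("pics/w6.npz",p=o["eef_pos"],q=o["orientation"],d=d)
C=cloud("pics/w6.npz");m=(C[...,2]>.030)&(C[...,2]<.046)&(np.hypot(C[...,0]-.623,C[...,1]-.0715)<.05)
n,l,s,c=cv2.connectedComponentsWithStats(m.astype(np.uint8))
for k in np.argsort(-s[1:,4])[:2]+1:
    Q=C[l==k];e=np.array([np.cos(.247),np.sin(.247)]);x=np.c_[Q[:,:2]@e,Q[:,:2]@[-e[1],e[0]]];mid=(x.min(0)+x.max(0))/2
    print(s[k],mid[0]*e+mid[1]*np.array([-e[1],e[0]]),np.median(Q,0),np.ptp(x,axis=0))
p,d=arm.snapshot("side");cv2.imwrite("pics/s6.png",cv2.resize(p[150:320,240:460],None,fx=3.4,fy=3.4,interpolation=cv2.INTER_CUBIC))
go([.623,.0715,.014])
E
```

```text
t 30.85 [0.6219 0.072  0.2   ] ang y -1.324 F [ 0.4  0.7 -0.2] M [-0.04 -0.03 -0.05] op 0.0295 ff 0.0 j7 -0.81
[314 155   6  55 280] [0.62324225 0.07245858] [0.62546403 0.07256983 0.03924427] [0.05941997 0.00549632]
t 30.95 [0.6238 0.0713 0.2018] ang y -1.324 F [-0.7 -0.4  0.8] M [-0.01 -0.03  0.01] op 0.0298 ff 0.0 j7 -0.81
units [-0.005 -0.002  0.751]
```

View pics/s6.png

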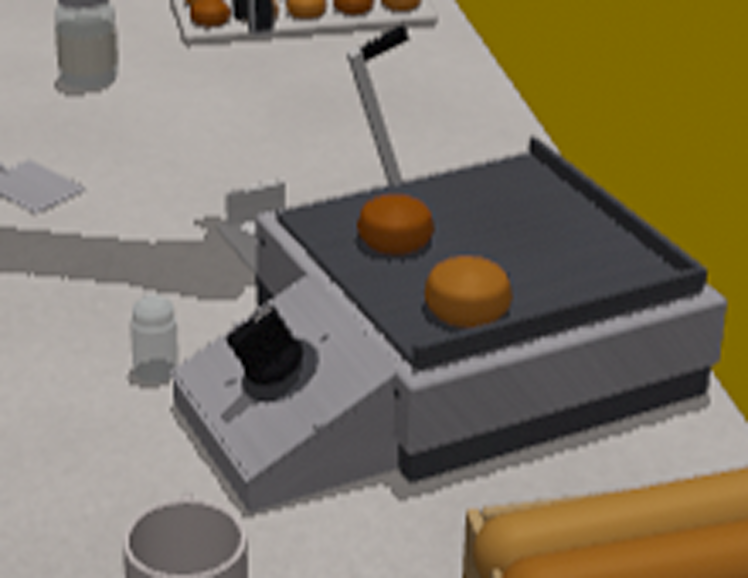

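The bar stands nearly upright, with its handle at about (385,42), and the knob bar points up the slope at (270,345). The lip measures (0.623, 0.072). Now I'll grasp the lip.

```bash

python3 -m jog '[0,-0.002,0.1,0,0,-0.002,0.1,0,0,0,0.1,0,0,0,0.1,0,0,0,0.1,0,0,0,0.1,0,0,0,0.08,0,0,0,0.06,0,0,0,0,0,0,0,0,0]' >/dev/null; python3 chk.py 0.3 &&
python3 -m jog '[0,0,0,0,0,0,0,0,0,0,0,0,0,0,0,0,0,0,0,0,0,0,0,0,0,0,0,0,0,0,0,0,0,0,0,0,0,0,0,0]' 0.95 >/dev/null; python3 chk.py 1
```

```text
t 31.78 [0.6233 0.0727 0.0157] ang y -1.323 F [ 0.7 -0.2 -0.2] M [-0.02 -0.06 -0.04] op 0.0301 ff 0.0 j7 -0.60
t 32.62 [0.6237 0.0727 0.0169] ang y -1.323 F [-0.4  0.6  6.8] M [0.03 0.12 0.02] op 0.0047 ff 61.3 j7 -0.60
```

```bash

python3 -m jog '[0,-0.01,0,0,0,-0.02,0,0,0,-0.035,0,0,0,-0.045,0,0,0,-0.05,0,0,0,-0.05,0,0,0,-0.045,0,0,0,-0.035,0,0,0,-0.02,0,0,0,-0.01,0,0]' >/dev/null; python3 chk.py 1 &&
python3 -m jog '[0,0,0,0,0,0,0,0,0,0,0,0,0,0,0,0,0,0,0,0,0,0,0,0,0,0,-0.05,0,0,0,-0.1,0,0,0,-0.1,0,0,0,-0.1,0]' 0.4 >/dev/null; python3 chk.py 1
python3 -m jog '[0,0,-0.1,0,0,0,-0.1,0,0,0,-0.1,0,0,0,0,0,0,0,0,0,0,0,0,0,0,0,0,0,0,0,0,0,0,0,0,0,0,0,0,0]' >/dev/null
python3 - <<'E'
from h import *
o,M=st();p,d=arm.snapshot("wrist");cv2.imwrite("pics/w7.png",p);np.savez("pics/w7.npz",p=o["eef_pos"],q=o["orientation"],d=d)
C=cloud("pics/w7.npz");m=(C[...,2]>.030)&(C[...,2]<.046)&(np.hypot(C[...,0]-.604,C[...,1]-.149)<.06)
n,l,s,c=cv2.connectedComponentsWithStats(m.astype(np.uint8));e=np.array([np.cos(.247),np.sin(.247)]);f=np.array([-e[1],e[0]])
for k in np.argsort(-s[1:,4])[:2]+1:
    Q=C[l==k];x=np.c_[Q[:,:2]@e,Q[:,:2]@f];mid=(x.min(0)+x.max(0))/2
    w=mid[0]*e+mid[1]*f;print(s[k],w,np.median(Q,0),np.ptp(x,axis=0),"moved",(w-[.6232,.0722])@f)
p,d=arm.snapshot("top");cv2.imwrite("pics/t7.png",cv2.resize(p[70:230,270:450],None,fx=3.7,fy=3.7,interpolation=cv2.INTER_CUBIC))
E
```

```text
t 33.45 [0.6049 0.1484 0.0168] ang y -1.324 F [ 1.3 -5.5  8.2] M [-1.   -0.29 -0.04] op 0.0047 ff 61.3 j7 -0.71
t 34.28 [0.6024 0.1502 0.104 ] ang y -1.324 F [ 0.6  0.5 -0.2] M [-0.02 -0.02  0.02] op 0.0254 ff 0.0 j7 -0.82
t 35.12 [0.6023 0.1505 0.1767] ang y -1.323 F [ 0.2 -0.9 -0.4] M [0.04 0.04 0.01] op 0.0259 ff 0.0 j7 -0.90
[316 159   6  58 343] [0.60411926 0.14890252] [0.60586362 0.14938903 0.0392271 ] [0.05961564 0.00523554] moved 0.07903978348617696
```

View pics/t7.png

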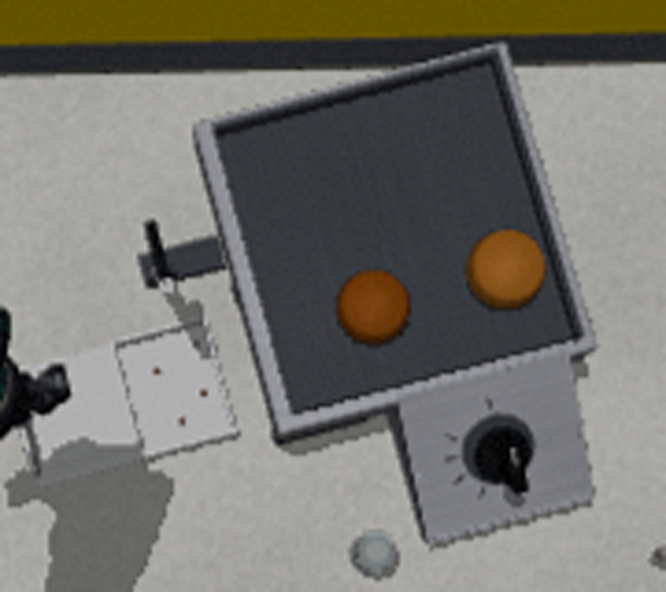

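The tray is fully out, with its pan edge at about (238,435) against the griddle side at (275,440). It moved 79 mm and lies flat. The bar is up, the knob is off, and the rolls and shaker look undisturbed. The gripper is clear, so I'll hand in.

```bash
python3 -c "
from workcell import arm
print(arm.hand_in())"
```

```text
the job is handed in; nothing more can be done
None
```

I handed the job in at about 35 s: the knob is off and sprung back out, the clamp bar is nearly upright, and the tray is 79 mm out, flat and clear of the griddle; the bystanders I could see in the last picture looked unmoved, and no verdict came back.

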